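# Clamp a specimen block to the second rear mark

### The arm

A 6-joint arm with a two-finger parallel gripper is mounted at the origin on the work surface. World frame = base frame: x ahead of the robot, y to its left, z up, the work surface at z = 0. Lengths are in m, angles in rad, forces in N, time in s.
With the tool pointing down it reaches from about 0.35 to 0.85 m from the base axis. Payload 8.1 kg.
Tool frame: the origin (TCP) lies at the centre of the arm's flange, where the gripper is bolted on; the fingertips stand 186 mm ahead of it and the grasp point (between the pads) lies 167 mm ahead of it; z points along the fingers, y is the line along which they close (so a half turn about z gives the same grasp; the last joint's range is limited). The gripper opens to 93 mm and grips with 3 to 60 N. Pads are 15 mm wide; open, the fingers measure 128 mm over their backs; the gripper's body (75 mm by 188 mm) begins 65 mm behind the grasp point.
Start: joints at [1.016, 0.13, 1.488, -0, 1.523, -0.085], TCP at [0.272, 0.535, 0.405] pointing down, gripper open.
Joint ranges: [-2.96, 2.96], [-0.89, 2.26], [0.02, 2.5], [-1.34, 4.48], [0, 2.73], [-2.66, 2.66]. Speed limits (rad/s): [2.39, 2.39, 2.79, 3.14, 3.14, 3.14].

### API

Orientations are given as a rotation vector (axis times angle).
In Python, from plant import robot gives the robot as it stands.
- The arm moves only by the tool apply_moves, never from a script. Its argument "series" is a list of rows, each a list of 2 entries, a list of its own where there are three numbers: the shift along the tool's x, y, z in mm, then the turn, a rotation vector about the tool's x, y, z in rad. A call has 1 to 12 rows; each row shifts and turns the commanded pose from where the row before left it, along the tool's axes as they then stand; what a row does not reach is not made up. A row lasts 1/12 s, in which the tool goes at most 41.7 mm and 7.16 degrees, less where a joint would pass 70% of its speed; a pose out of reach is approached as far as the arm can. A call is refused whole if a number of a shift passes 41.7 or a number of a turn 0.125, either way. A call with a gripper value outside its range is refused whole. "claw" is the opening, from 0 (shut) to 1 (fully open), set as the call begins (left out, the last holds). The fingers move at their own pace and stop on an object; "newtons" is the grip in N (left out, the last holds). Time passes only in rows, so rows that do not move let the fingers close. It gives the time, the measured TCP pose, the force, the opening and the grip force at its end, in the units of the state.
- robot.read_state(): the state, without advancing time (a new reading comes with each control period).
- robot.read_camera(name): name is "side" or "top"; returns (picture, depth): 384x512x3 uint8, blue, green, red; 384x512 float32, m along the optical axis (not along the pixel's ray), 0 where there is no reading.
- robot.calibration(name): a dict with "fx", "fy", "cx", "cy" (pixels), "extrinsics" (4x4, takes a point from world to camera coordinates). Camera axes: x right, y down, z forward; pixel columns grow to the right and rows downward; lengths in m; the calibration is good to about 2 mm. A picture is of the moment at which its call begins. calibration takes no time and is no camera call.
- robot.close_job(): hands the job in; it is judged then, once.
The state is a dict: "t": time; "q": joint angles; "dq": joint speeds; "joint_torque": joint torques, N m; "tool_pos": TCP position; "orientation": TCP orientation; "force": force on the tool from outside, world axes, zero at the start; "wrist_torque": the same for the moment, N m; "opening": finger opening in m; "gripper_force": force on a finger pad.
Only numpy, scipy, OpenCV 4.12 (cv2) and the standard library are available. Lean on these libraries where they do the work, as an engineer would, in place of code of your own. Each camera call takes 0.05 s, during which the arm holds its last target. There are 200 camera calls.

### The job

Stand the loose wax block upright on the bed of the vice, midway across it, between the sprung pad and the end stop, and let go of it. Then turn the handwheel clockwise, feel when the block has been pushed up against the stop and the pad begins to squeeze it, and carry on to the second rib that the wheel's rear pointer reaches after that: leave the pointer on that rib with the block gently nipped, never squeezing it with more than 18 N, which would crush the wax. Do not shift the things standing around.

Things in the scene. Friction and masses are not known exactly. Their poses are not given: they have to be found in the camera images.
- vice: small white bench vice, fixed. Origin on the bench under the handwheel's upright axis; +x to the far (scale) side, +y from the wheel along the bed to the end stop. Base plate 130 mm in x, y = -75 to 190 mm, 18 mm thick. On it a drum, radius 60 mm, about the origin, the wheel on top. On the drum's far wall seven dark upright ribs (marks), one every 0.25 rad.
- bed (a point): point on the bed (flat top of the vice's base plate, 18 mm over the bench) at x = 0, y = 115 mm of the vice. The end stop beyond it is a steel block 34 mm wide, 14 mm thick, 37 mm tall over the bed, with a screw up to 47 mm over the bed. Its face lies somewhere from y = 128 to 144 mm, where the last user locked it; this is not measured. It does not give.
- wheel (a joint): angle of the handwheel (rad), growing clockwise seen from above, which drives the pad out to the stop. The pointer is exactly on a rib at 0.25, 0.5, 0.75, 1.0, 1.25, 1.5 and 1.75; travel ends at 1.85. It starts near 0, before the first rib. Stiff: about 0.36 N m of friction either way, more as the pad presses; it stays where it is left.
- wheel_grip (a point): centre of the wheel's black ribbed grip cap, on the axis, 73 mm above the bench. The cap is an upright cylinder 52 mm across, from 56 to 87 mm above the bench, gripped from above at any angle; under it is the wheel's flat disc, 120 mm across, its top 56 mm above the bench.
- pointer_tip (a point): lower tip of the pointer, a dark steel finger 5 mm wide hanging over the wheel's far rim in front of the ribs, 74 mm from the axis, 38 mm above the bench. Seen from above it stands 0.9 rad minus the wheel angle anticlockwise from the vice's +x.
- pad: moving steel pad, 34 mm wide, 2 to 36 mm over the bed. Axes as the vice's; its origin is the vice's plus its travel along y, its face 90 mm in y from that origin. Free, it travels 20 mm per rad of wheel, from 0 at 0. On a spring of 1.2 N/mm: with the block against the stop it stands still as the wheel goes on, each 0.25 rad adding 6 N of squeeze and 0.12 N m of wheel torque.
- block_center (a point): centre, 20 mm up, of the loose wax specimen block (white wax on a grey foot), 40 x 30 mm, 40 mm tall, about 60 g, standing on the bench. Its x axis is along the 40 mm side, z up. In the vice its 30 mm side goes along the vice's y (pad to stop), the 40 mm side along the vice's x, middle of the bed; a half turn makes no difference.
- block: the same block: origin at the centre of its underside, same axes.
- jar: bystander: amber jar with black lid, 56 mm across, 75 mm tall; origin under its centre
- slide_box: bystander: blue slide box 85 x 100 x 30 mm; origin under its centre
- tube_rack: bystander: white rack with three capped tubes, 55 x 110 mm, 82 mm tall; origin under its centre
Things that resemble listed ones, but are neither listed nor needed, are in the scene too. What is shaped like the block but green is not meant.

How it is judged:
By the outcome, as a careful person would: the job done as asked, in the order asked, and still so for the second after the job is handed in, with the robot touching nothing.
It also fails if it takes over 58 s, if anything falls off the work surface, if the arm or the gripper's body presses on something with over 40 N, if the wrist force passes 120 N, or if a joint passes its speed limit or range.

## Working session

There is one attempt and no reset: what is moved stays moved. The work goes in short steps, Python scripts to look and compute and a tool call to move; the robot and the scene stay as the last step left them, time stands still between calls to the robot, and variables do not carry over. Pictures are saved under pics/ and viewed, at most 10 in all, crops included, and the job is handed in when it is done.

Besides the shell and the picture viewer there is one more tool, called after "Request:" as name(argument=value, ...) on one line, values as JSON. apply_moves: Moves the arm, as the interface text tells. Its arguments: {"type":"object","properties":{"series":{"type":"array"},"claw":{"type":"number"},"newtons":{"type":"number"}},"required":["series"]}

```bash
mkdir -p pics; ls; python3 - <<'E'
from plant import robot
import cv2,numpy as np
for n in("top","side"):
    p,d=robot.read_camera(n);cv2.imwrite(f"pics/{n}0.png",cv2.resize(p,(800,600),interpolation=cv2.INTER_CUBIC));np.savez(f"{n}0.npz",p=p,d=d)
    c=robot.calibration(n);print(n,c)
s=robot.read_state();print(s)
E
```

```text
pics
top {'fx': 456.99415241578055, 'fy': 456.99415241578055, 'cx': 249.65518672759802, 'cy': 189.90375122513717, 'extrinsics': array([[-0.02263414, -0.99974044, -0.00259714,  0.0202315 ],
       [-0.97667566,  0.02266664, -0.2135202 ,  0.58361448],
       [ 0.21352365, -0.00229628, -0.9769352 ,  1.08794211],
       [ 0.        ,  0.        ,  0.        ,  1.        ]])}
side {'fx': 416.5117534295899, 'fy': 416.5117534295899, 'cx': 257.5452512761687, 'cy': 192.54582412967397, 'extrinsics': array([[ 0.78448636, -0.62014224, -0.00218123, -0.4563496 ],
       [-0.33369673, -0.41915994, -0.84436452,  0.24815326],
       [ 0.52271182,  0.66312032, -0.53576469,  0.73422447],
       [ 0.        ,  0.        ,  0.        ,  1.        ]])}
{'t': 0.1, 'q': array([ 1.01561947e+00,  1.31101914e-01,  1.48915738e+00,  1.51736548e-05,
        1.52300694e+00, -8.53849010e-02]), 'dq': array([-8.01331254e-04, -1.10418791e-03, -1.50948484e-03, -3.24577651e-05,
       -1.53884183e-04, -5.47688345e-04]), 'joint_torque': array([ 1.54954923e-03, -5.61338782e+01, -4.93096447e+01,  7.70160207e-02,
        2.92205682e-02, -1.35575142e-04]), 'tool_pos': array([0.271483  , 0.53484071, 0.40378951]), 'orientation': array([-7.31054919e-01, -3.05479234e+00,  2.48725276e-03]), 'force': array([ 0.51847874, -0.09444925,  0.19935688]), 'wrist_torque': array([ 0.02857023, -0.00751102, -0.01623663]), 'gripper_force': 0.0, 'opening': 0.09311990279845632}
```

View pics/top0.png

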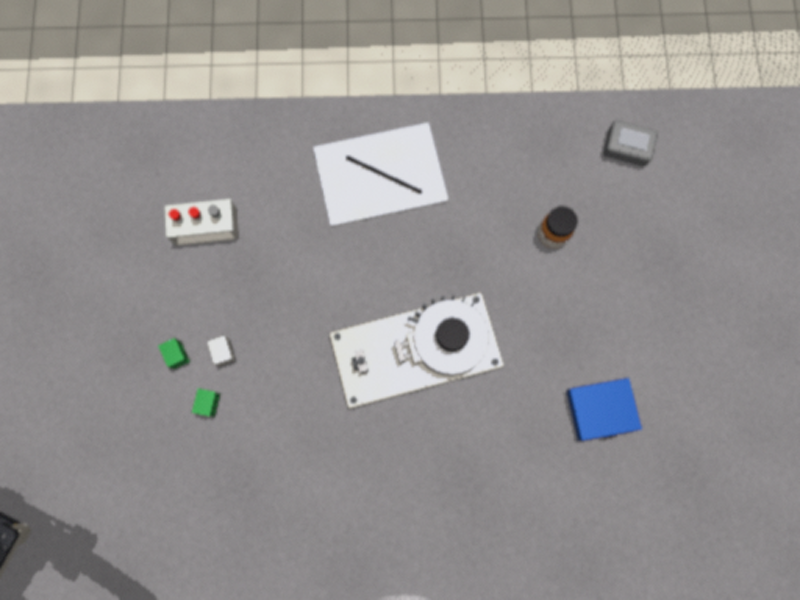

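View pics/side0.png

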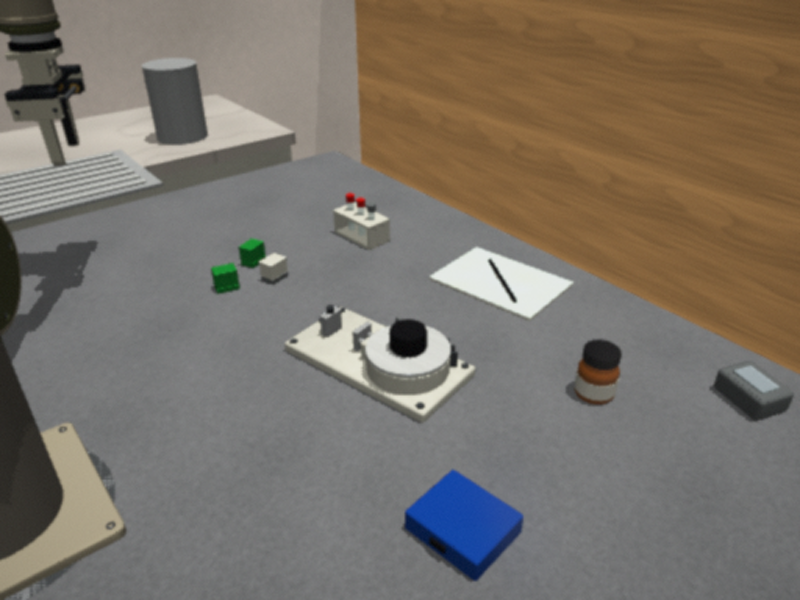

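The pictures (800x600 scale) show the following:
- **Top view:** white block at (220,350), green decoys at (173,353) and (205,403). The vice has its cap at (452,335), stop at (358,362) and pad at (403,350).
- **Side view:** white block at (273,267), greens at (252,252) and (225,277).

The candidates for the block are white (220,350), green (173,353) and green (205,403). I choose the white one.

```bash
cat > h.py <<'E'
import numpy as np,cv2
from plant import robot
def cloud(n,d):
    c=robot.calibration(n);v,u=np.mgrid[:384,:512]
    P=np.stack([(u-c['cx'])/c['fx']*d,(v-c['cy'])/c['fy']*d,d],-1)
    E=c['extrinsics'];W=(P-E[:3,3])@E[:3,:3];W[d==0]=np.nan;return W
def proj(n,X):
    c=robot.calibration(n);E=c['extrinsics'];q=E[:3,:3]@np.array(X)+E[:3,3]
    return q[0]/q[2]*c['fx']+c['cx'],q[1]/q[2]*c['fy']+c['cy']
E
python3 - <<'E'
from h import *
z=np.load('top0.npz');p=z['p'].astype(int);W=cloud('top',z['d'])
def rect(box,zlo,zhi,name,extra=None):
    u0,u1,v0,v1=[int(k*.64) for k in box]
    w=W[v0:v1,u0:u1].reshape(-1,3);m=(w[:,2]>zlo)&(w[:,2]<zhi)
    if extra is not None:m&=extra[v0:v1,u0:u1].ravel()
    a=w[m];print(name,len(a),'z',np.median(a[:,2]),'mean',a.mean(0),cv2.minAreaRect((a[:,:2]*1000).astype(np.float32)))
rect((200,240,330,372),.032,.05,'block')
rect((325,510,285,410),.010,.026,'plate')
dark=p.sum(-1)<150
rect((425,480,310,360),.078,.095,'cap')
rect((405,495,290,382),.048,.064,'disc')
rect((340,380,340,385),.03,.075,'stop')
rect((388,415,335,370),.03,.06,'pad')
rect((535,585,200,250),.065,.085,'jar');rect((160,240,195,250),.03,.1,'rack')
im=z['p']
a=cv2.resize(im[180:265,205:330],None,fx=6.4,fy=6.4,interpolation=cv2.INTER_CUBIC)[:544]
cv2.imwrite('pics/vice.png',a)
b=cv2.resize(im[205:275,95:165],None,fx=8,fy=8,interpolation=cv2.INTER_CUBIC);cv2.imwrite('pics/blk.png',b)
E
```

```text
block 203 z 0.04067996157814004 mean [0.50863055 0.28565329 0.0404713 ] ((509.15008544921875, 286.1880798339844), (40.34040069580078, 29.910768508911133), 17.19675636291504)
plate 2972 z 0.01882170856574212 mean [ 4.93009468e-01 -2.69157874e-05  1.87899618e-02] ((507.42047119140625, -32.54249572753906), (132.6674041748047, 265.2858581542969), 13.763580322265625)
cap 358 z 0.08745672582312941 mean [ 0.51902523 -0.08790293  0.08740832] ((519.2763061523438, -88.79934692382812), (49.87961196899414, 50.999053955078125), 1.70718252658844)
disc 1453 z 0.056628555711862864 mean [ 0.5178179  -0.08520156  0.05655738] ((519.1732177734375, -83.36228942871094), (122.95703887939453, 129.55484008789062), 30.26849937438965)
stop 112 z 0.054768614623529464 mean [0.48204529 0.05854481 0.05417839] ((483.2074279785156, 60.08425521850586), (34.1481819152832, 22.138750076293945), 17.651582717895508)
pad 140 z 0.048278413962496186 mean [ 0.50289299 -0.01485962  0.04804391] ((503.3940124511719, -12.487744331359863), (30.429126739501953, 42.3915901184082), 89.27761840820312)
jar 303 z 0.07565842153181093 mean [ 0.7031588  -0.27530836  0.07538315] ((703.9702758789062, -276.10772705078125), (47.33282470703125, 49.97868347167969), 25.36622428894043)
rack 912 z 0.05147457281412884 mean [0.72785721 0.32172179 0.05579384] ((730.8417358398438, 325.2247314453125), (56.99442672729492, 111.84624481201172), 4.771734237670898)
```

View pics/vice.png

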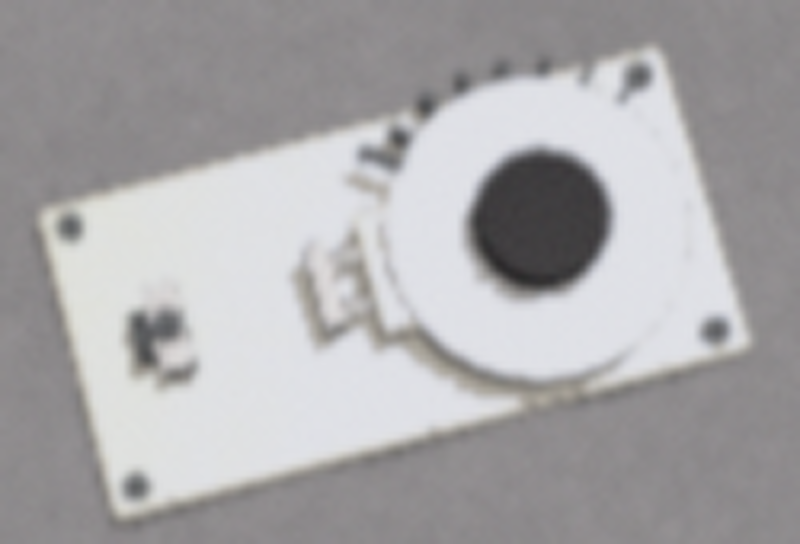

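View pics/blk.png

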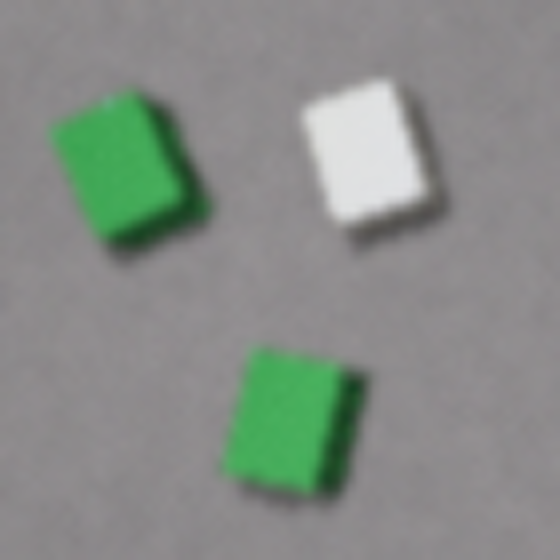

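The vice crop shows the drum cap at (540,218), the pointer at about (385,155) just before the first rib at (425,105), the pad at (325,290) and the stop at (160,340). The block crop confirms the white block standing apart from the two greens, with its long side about 17° off world x. All sizes match the description.

```bash
cat >> h.py <<'E'
VO=np.array([.5200,-.0885]);VA=np.deg2rad(13.8)
VX=np.array([np.cos(VA),np.sin(VA)]);VY=np.array([-VX[1],VX[0]])
def tov(w):
    d=w[...,:2]-VO;return np.stack([d@VX,d@VY,w[...,2]],-1)*1000
from scipy.spatial.transform import Rotation as Ro
def plan(xyz,ang,vice=False):
    "tool-frame shift (mm) to grasp-point target, and turn about tool z so that tool y is at ang (deg, world)"
    s=robot.read_state();R=Ro.from_rotvec(s['orientation']).as_matrix()
    g=s['tool_pos']+.167*R[:,2];x=np.array(xyz,float)
    cur=np.rad2deg(np.arctan2(R[1,1],R[0,1]));t=-(ang-cur);t=(t+90)%180-90
    print('grasp',g.round(4),'yang',cur.round(2),'tilt',R[:2,2].round(4),'shift',((x-g)@R*1000).round(1),'turn',np.deg2rad(t).round(4),'q6',s['q'][5].round(3),'t',s['t'],'op',s['opening'].round(4),'F',s['force'].round(2),'M',s['wrist_torque'].round(3))
E
python3 - <<'E'
from h import *
z=np.load('top0.npz');V=tov(cloud('top',z['d'])).reshape(-1,3)
for nm,y0,y1,zl,zh in(('pad',60,110,49,58),('stop',120,170,51,58)):
    m=(abs(V[:,0])<15)&(V[:,1]>y0)&(V[:,1]<y1)&(V[:,2]>zl)&(V[:,2]<zh);print(nm,np.sort(V[m,1]).round(0))
z=np.load('side0.npz');V=tov(cloud('side',z['d'])).reshape(-1,3)
for nm,y0,y1,zl,zh in(('pad',60,110,30,58),('stop',120,170,30,58)):
    m=(abs(V[:,0])<15)&(V[:,1]>y0)&(V[:,1]<y1)&(V[:,2]>zl)&(V[:,2]<zh);print(nm,np.sort(V[m,1]).round(0))
plan([.509,.286,.025],17.2)
E
```

```text
pad [61. 62. 62. 63. 63. 64. 64. 64. 64. 65. 65. 65. 66. 68. 81. 82. 82. 82.
 83. 83. 83. 83. 84. 84. 85. 85. 85. 85. 85. 85. 86. 86. 86. 86. 86. 87.
 87. 87. 88. 88. 88. 88. 88. 88. 89. 89. 89. 89. 90. 90. 90. 90. 90.]
stop [142. 143. 143. 143. 144. 144. 144. 145. 145. 145. 146. 147. 147. 148.
 148. 148. 148. 149. 149. 150. 151. 151. 152. 153. 153. 153. 154. 154.
 154. 154. 154. 155. 155. 155. 156. 156. 156. 156. 156. 159. 163.]
pad [62. 63. 65. 65. 65. 65. 67. 67. 72. 75. 75. 76. 76. 76. 77. 77. 77. 78.
 78. 78. 78. 79. 79. 79. 79. 79. 79. 79. 79. 79. 79. 79. 79. 79. 79. 79.
 79. 79. 79. 79. 80. 80. 80. 80. 80. 80. 80. 80. 80. 80. 80. 80. 80. 80.
 80. 80. 80. 80. 80. 80. 80. 80. 81. 81. 81. 81. 81. 81. 81. 81. 81. 81.
 81. 81. 81. 81. 81. 81. 81. 82. 82. 82. 82. 82. 82. 83. 83. 84. 84. 84.
 84. 84. 85. 86. 87. 87. 87. 87. 87. 88. 88.]
stop [138. 138. 139. 139. 139. 139. 139. 140. 140. 140. 140. 140. 140. 140.
 140. 140. 140. 140. 140. 140. 140. 140. 140. 140. 140. 140. 140. 140.
 140. 140. 140. 140. 140. 140. 140. 140. 140. 141. 141. 141. 141. 141.
 141. 141. 141. 141. 141. 141. 14
[... 204 characters left out ...]
. 145. 145. 145. 146. 147. 148. 148. 149. 149.
 149. 150. 150. 151. 154. 155. 162. 163. 164.]Traceback (most recent call last):
  File "<stdin>", line 8, in <module>
  File "h.py", line 20, in plan
    print('grasp',g.round(4),'yang',cur.round(2),'tilt',R[:2,2].round(4),'shift',((x-g)@R*1000).round(1),'turn',np.deg2rad(t).round(4),'q6',s['q'][5].round(3),'t',s['t'],'op',s['opening'].round(4),'F',s['force'].round(2),'M',s['wrist_torque'].round(3))
                                                                                                                                                                               ^^^^^^^^^^^^^^^^^^
AttributeError: 'float' object has no attribute 'round'
```

Request:
apply_moves(series=[[[-36, -12.7, 0], [0, 0, 0]], [[-36, -12.7, 0], [0, 0, 0]], [[-36, -12.7, 0], [0, 0, 0]], [[-36, -12.7, 0], [0, 0, 0]], [[-36, -12.7, 0], [0, 0, 0]], [[-36, -12.7, 0], [0, 0, 0]], [[-36, -12.7, 0], [0, 0, 0]], [[-36, -12.7, 0], [0, 0, 0]], [[-36, -12.7, 0], [0, 0, 0]]], claw=1)

```text
t: 0.85
tool_pos: [0.5096, 0.2848, 0.4043]
orientation: [-0.731, -3.055, 0.001]
force: [1.1, 0.8, -0.2]
opening: 0.0927
gripper_force: 0.0
```

Request:
apply_moves(series=[[[0, 0, 12], [0, 0, 0.114]], [[0, 0, 12], [0, 0, 0.114]], [[0, 0, 12], [0, 0, 0.114]], [[0, 0, 12], [0, 0, 0.114]], [[0, 0, 12], [0, 0, 0.114]], [[0, 0, 12], [0, 0, 0.114]], [[0, 0, 12], [0, 0, 0.114]], [[0, 0, 0], [0, 0, 0]], [[0, 0, 0], [0, 0, 0]]])

```text
t: 1.6
tool_pos: [0.5083, 0.2862, 0.3197]
orientation: [-1.855, -2.534, 0.003]
force: [-0.2, 0.3, 1.2]
opening: 0.0929
gripper_force: 0.0
```

```bash
python3 -c "
from h import *
plan([.509,.286,.025],17.2)"
```

```text
Traceback (most recent call last):
  File "h.py", line 20, in plan
    print('grasp',g.round(4),'yang',cur.round(2),'tilt',R[:2,2].round(4),'shift',((x-g)@R*1000).round(1),'turn',np.deg2rad(t).round(4),'q6',s['q'][5].round(3),'t',s['t'],'op',s['opening'].round(4),'F',s['force'].round(2),'M',s['wrist_torque'].round(3))
                                                                                                                                                                               ^^^^^^^^^^^^^^^^^^
AttributeError: 'float' object has no attribute 'round'
```

```bash
sed -i "s/s\['opening'\].round(4)/round(s['opening'],4)/" h.py; python3 -c "
from h import *
plan([.509,.286,.025],17.2)"
```

```text
grasp [0.508  0.286  0.1527] yang 17.57 tilt [-0.0023 -0.001 ] shift [ -0.3   1.3 127.7] turn 0.0064 q6 0.118 t 1.6 op 0.0929 F [-0.19  0.31  1.2 ] M [-0.041 -0.016  0.003]
```

Request:
apply_moves(series=[[[0, 1.3, 30], [0, 0, 0.006]], [[0, 0, 30], [0, 0, 0]], [[0, 0, 30], [0, 0, 0]], [[0, 0, 25], [0, 0, 0]], [[0, 0, 13], [0, 0, 0]], [[0, 0, 0], [0, 0, 0]], [[0, 0, 0], [0, 0, 0]]])

```text
t: 2.18
tool_pos: [0.5103, 0.2869, 0.1934]
orientation: [-1.866, -2.527, 0.0]
force: [1.3, 0.2, 0.3]
opening: 0.0929
gripper_force: 0.0
```

Request:
apply_moves(series=[[[0, 0, 0], [0, 0, 0]], [[0, 0, 0], [0, 0, 0]], [[0, 0, 0], [0, 0, 0]], [[0, 0, 0], [0, 0, 0]], [[0, 0, 0], [0, 0, 0]], [[0, 0, 0], [0, 0, 0]], [[0, 0, 0], [0, 0, 0]], [[0, 0, 0], [0, 0, 0]]], claw=0.3, newtons=8)

```text
t: 2.85
tool_pos: [0.5099, 0.2868, 0.1927]
orientation: [-1.868, -2.526, 0.0]
force: [-0.0, -0.3, -0.2]
opening: 0.0441
gripper_force: 0.0
```

```bash
python3 - <<'E'
from h import *
B=VO+.115*VY;print(B);plan([*B,.13],13.8)
E
```

```text
[0.49256865 0.02318044]
grasp [0.5099 0.2868 0.0257] yang 17.02 tilt [-0.0001 -0.    ] shift [-247.   -93.8 -104.3] turn 0.0562 q6 0.128 t 2.85 op 0.0441 F [-0.04 -0.28 -0.16] M [-0.076  0.042  0.029]
```

Request:
apply_moves(series=[[[0, 0, 0], [0, 0, 0]], [[0, 0, 0], [0, 0, 0]], [[0, 0, 0], [0, 0, 0]], [[0, 0, 0], [0, 0, 0]], [[0, 0, -20], [0, 0, 0]], [[0, 0, -25], [0, 0, 0]], [[0, 0, -30], [0, 0, 0]], [[0, 0, -30], [0, 0, 0]]])

```text
t: 3.52
tool_pos: [0.5095, 0.2866, 0.298]
orientation: [-1.868, -2.525, 0.003]
force: [0.7, 0.2, -0.2]
opening: 0.0402
gripper_force: 8.0
```

```bash
python3 - <<'E'
from h import *
B=VO+.115*VY;print(B);plan([*B,.13],13.8);print(robot.read_state()['gripper_force'])
E
```

```text
[0.49256865 0.02318044]
grasp [0.5093 0.2864 0.131 ] yang 17.01 tilt [-0.0017 -0.0008] shift [-246.9  -93.     1.2] turn 0.0561 q6 0.128 t 3.5167 op 0.0402 F [ 0.75  0.18 -0.17] M [-0.035  0.007 -0.011]
7.999909557402134
```

Request:
apply_moves(series=[[[-20, -7.5, 0], [0, 0, 0]], [[-31, -11.7, 0], [0, 0, 0]], [[-31, -11.7, 0], [0, 0, 0]], [[-31, -11.7, 0], [0, 0, 0]], [[-31, -11.7, 0], [0, 0, 0]], [[-31, -11.7, 0], [0, 0, 0]], [[-31, -11.7, 0], [0, 0, 0]], [[-26, -9.8, 0], [0, 0, 0]], [[-14.9, -5.5, 0], [0, 0, 0]], [[0, 0, 0], [0, 0, 0.056]], [[0, 0, 0], [0, 0, 0]], [[0, 0, 0], [0, 0, 0]]])

```text
t: 4.52
tool_pos: [0.4933, 0.0234, 0.2977]
orientation: [-1.937, -2.473, -0.0]
force: [0.1, 1.3, -0.8]
opening: 0.0399
gripper_force: 8.0
```

```bash
python3 - <<'E'
from h import *
B=VO+.115*VY;plan([*B,.0440],13.8)
p,d=robot.read_camera('top');u,v=map(int,proj('top',[*B,.05]))
a=cv2.resize(p[v-50:v+50,u-40:u+90],None,fx=6,fy=6,interpolation=cv2.INTER_CUBIC)
p,d=robot.read_camera('side');u,v=map(int,proj('side',[*B,.07]))
b=cv2.resize(p[v-50:v+50,u-65:u+65],None,fx=6,fy=6,interpolation=cv2.INTER_CUBIC)
cv2.imwrite('pics/hov.png',cv2.resize(b,(780,600)))
E
```

```text
grasp [0.4933 0.0234 0.1307] yang 13.85 tilt [-0.      0.0002] shift [-0.1 -0.8 86.7] turn 0.0008 q6 -0.298 t 4.5167 op 0.0399 F [ 0.12  1.34 -0.81] M [-0.065  0.041  0.095]
```

View pics/hov.png

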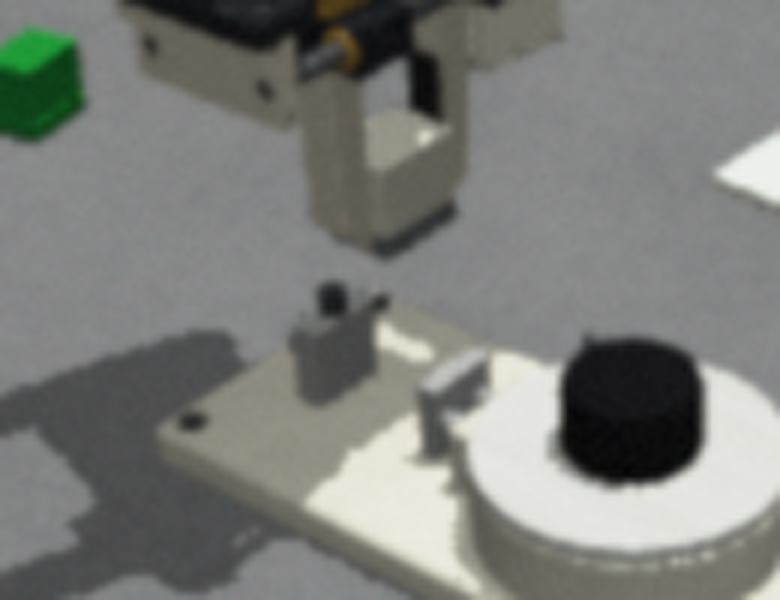

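The block hangs square in the fingers at (395,190), over the gap between the stop (335,350) and the pad (450,390).

Request:
apply_moves(series=[[[0, -0.8, 20], [0, 0, 0]], [[0, 0, 25], [0, 0, 0]], [[0, 0, 20], [0, 0, 0]], [[0, 0, 12], [0, 0, 0]], [[0, 0, 6], [0, 0, 0]], [[0, 0, 2], [0, 0, 0]], [[0, 0, 0], [0, 0, 0]], [[0, 0, 1], [0, 0, 0]], [[0, 0, 1], [0, 0, 0]], [[0, 0, 0], [0, 0, 0]]])

```text
t: 5.45
tool_pos: [0.493, 0.0233, 0.2116]
orientation: [1.937, 2.471, 0.002]
force: [-0.1, -0.1, -0.8]
opening: 0.0399
gripper_force: 8.0
```

```bash
python3 - <<'E'
from h import *
B=VO+.115*VY;plan([*B,.0440],13.8)
E
```

```text
grasp [0.4933 0.0233 0.0446] yang 13.81 tilt [ 0.0017 -0.0001] shift [ 0.1 -0.8  0.6] turn 0.0002 q6 -0.298 t 5.45 op 0.0399 F [-0.06 -0.11 -0.82] M [-0.033  0.051  0.003]
```

Request:
apply_moves(series=[[[0, -0.5, 0.5], [0, 0, 0]], [[0, 0, 0], [0, 0, 0]], [[0, 0, 0], [0, 0, 0]]])

```text
t: 5.7
tool_pos: [0.4922, 0.0231, 0.2107]
orientation: [1.938, 2.472, 0.001]
force: [0.0, 0.0, 2.0]
opening: 0.0399
gripper_force: 8.0
```

```bash
python3 - <<'E'
from h import *
B=VO+.115*VY;plan([*B,.0440],13.8)
E
```

```text
grasp [0.4924 0.0231 0.0437] yang 13.81 tilt [ 0.0007 -0.0001] shift [-0.   0.2 -0.3] turn 0.0001 q6 -0.298 t 5.7 op 0.0399 F [0.03 0.   1.96] M [-0.056  0.136 -0.04 ]
```

Request:
apply_moves(series=[[[0, 0, 0], [0, 0, 0]], [[0, 0, 0], [0, 0, 0]], [[0, 0, 0], [0, 0, 0]], [[0, 0, 0], [0, 0, 0]], [[0, 0, 0], [0, 0, 0]], [[0, 0, 0], [0, 0, 0]], [[0, 0, -15], [0, 0, 0]], [[0, 0, -30], [0, 0, 0]], [[0, 0, -35], [0, 0, 0]], [[0, 0, -35], [0, 0, 0]], [[0, 0, 0], [0, 0, 0]]], claw=0.65)

```text
t: 6.62
tool_pos: [0.4944, 0.0231, 0.3332]
orientation: [1.932, 2.465, 0.01]
force: [1.5, -0.3, 1.1]
opening: 0.0605
gripper_force: 0.0
```

```bash
python3 - <<'E'
from h import *
plan([*VO,.079],13.8)
p,d=robot.read_camera('top');W=tov(cloud('top',d)).reshape(-1,3)
m=(abs(W[:,0])<40)&(W[:,1]>92)&(W[:,1]<135)&(W[:,2]>54)&(W[:,2]<63);a=W[m]
print(len(a),a.mean(0) if len(a) else 0,cv2.minAreaRect(a[:,:2].astype(np.float32)) if len(a) else 0)
u,v=map(int,proj('top',[.505,-.03,.05]))
a=cv2.resize(p[v-45:v+45,u-60:u+60],(800,600),interpolation=cv2.INTER_CUBIC)
q,d=robot.read_camera('side');u,v=map(int,proj('side',[.505,-.03,.05]))
b=cv2.resize(q[v-45:v+45,u-60:u+60],(400,300),interpolation=cv2.INTER_CUBIC)
cv2.imwrite('pics/placed.png',np.hstack([cv2.resize(a,(400,300)),b]))
E
```

```text
grasp [0.4963 0.023  0.1662] yang 13.81 tilt [ 0.0114 -0.0006] shift [-113.6   -4.6   87.6] turn 0.0003 q6 -0.298 t 6.6167 op 0.0605 F [ 1.5  -0.26  1.13] M [-0.022  0.048  0.014]
0 0 0
```

View pics/placed.png

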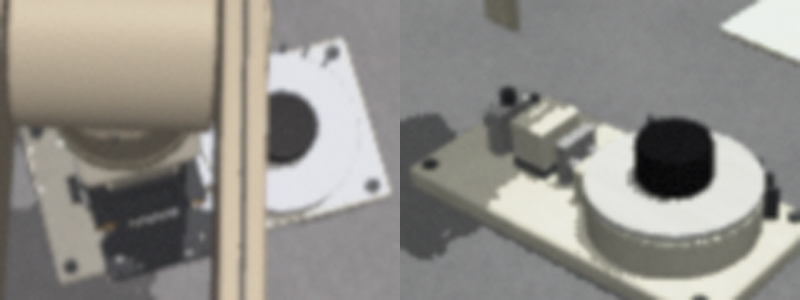

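The side view (right half) shows the block upright at (545,140), free between the stop (500,125) and the pad (575,140).

Request:
apply_moves(series=[[[-20, -1, 0], [0, 0, -0.07]], [[-30, -1, 0], [0, 0, -0.1]], [[-30, 0, 0], [0, 0, -0.1]], [[-20, 0, 0], [0, 0, -0.1]], [[0, 0, 0], [0, 0, -0.1]], [[0, 0, 0], [0, 0, -0.1]], [[0, 0, 0], [0, 0, -0.1]], [[0, 0, 0], [0, 0, -0.1]], [[0, 0, 0], [0, 0, -0.05]], [[0, 0, 0], [0, 0, 0]], [[0, 0, 0], [0, 0, 0]]], claw=0.8)

```text
t: 7.63
tool_pos: [0.5254, -0.0702, 0.3235]
orientation: [-0.794, -3.037, 0.0]
force: [0.6, 0.5, 0.3]
opening: 0.0748
gripper_force: 0.0
```

```bash
python3 - <<'E'
from h import *
plan([*VO,.079],13.8)
p=np.load('top0.npz')['p'].copy()
def V(r,a,z):return [*(VO+r*(np.cos(a)*VX+np.sin(a)*VY)),z]
S=8;u0,v0=255,180
a=cv2.resize(p[v0:v0+55,u0:u0+75],None,fx=S,fy=S,interpolation=cv2.INTER_CUBIC)
for k in range(1,8):
    u,v=proj('top',V(.062,.9-.25*k,.038));cv2.circle(a,(int((u-u0+.5)*S),int((v-v0+.5)*S)),3,(0,0,255),-1)
for t in(0,.1):
    for z in(.038,.056):
        u,v=proj('top',V(.074,.9-t,z));cv2.circle(a,(int((u-u0+.5)*S),int((v-v0+.5)*S)),3,(0,200,0) if t==0 else (255,0,0),-1)
cv2.imwrite('pics/ptr.png',a)
E
```

```text
grasp [ 0.5249 -0.0701  0.1565] yang 60.68 tilt [-0.0026  0.0006] shift [ -4.9 -18.4  77.5] turn 0.8181 q6 -1.289 t 7.6333 op 0.0748 F [0.56 0.51 0.26] M [ 0.028 -0.003  0.037]
```

View pics/ptr.png

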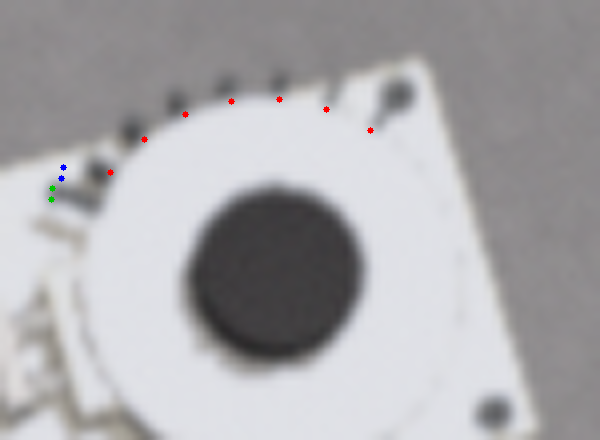

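The pointer's outer end is at (55,190), on the predicted spot for wheel angle 0. The first rib is at (100,172). Descending onto the cap.

Request:
apply_moves(series=[[[-4.9, -18.4, 10], [0, 0, 0]], [[0, 0, 0], [0, 0, 0]], [[0, 0, 20], [0, 0, 0]], [[0, 0, 25], [0, 0, 0]], [[0, 0, 15], [0, 0, 0]], [[0, 0, 7.5], [0, 0, 0]], [[0, 0, 0], [0, 0, 0]], [[0, 0, 0], [0, 0, 0]]])

```text
t: 8.3
tool_pos: [0.5212, -0.0886, 0.2478]
orientation: [-0.793, -3.039, -0.0]
force: [0.4, -0.1, 0.6]
opening: 0.0743
gripper_force: 0.0
```

```bash
python3 - <<'E'
from h import *
plan([*VO,.079],13.8)
E
```

```text
grasp [ 0.521  -0.0885  0.0808] yang 60.75 tilt [-0.0007  0.0002] shift [ 0.9 -0.5  1.8] turn 0.8195 q6 -1.326 t 8.3 op 0.0743 F [ 0.45 -0.09  0.58] M [ 0.032 -0.036  0.02 ]
```

Request:
apply_moves(series=[[[0.5, 0, 1], [0, 0, 0]], [[0, 0, 0], [0, 0, 0]], [[0, 0, 0], [0, 0, 0]], [[0, 0, 0], [0, 0, 0]], [[0, 0, 0], [0, 0, 0]], [[0, 0, 0], [0, 0, 0]], [[0, 0, 0], [0, 0, 0]], [[0, 0, 0], [0, 0, 0]]], claw=0.4, newtons=50)

```text
t: 8.97
tool_pos: [0.5207, -0.0895, 0.2476]
orientation: [0.792, 3.039, -0.004]
force: [-4.1, -5.3, 3.6]
opening: 0.0514
gripper_force: 50.0
```

```bash
python3 - <<'E'
from h import *
plan([*VO,.079],13.8)
E
```

```text
grasp [ 0.5207 -0.0899  0.0806] yang 60.78 tilt [ 0.     -0.0024] shift [1.3 0.9 1.6] turn 0.8199 q6 -1.326 t 8.9667 op 0.0514 F [-4.12 -5.32  3.56] M [-1.022  0.699  0.051]
```

Request:
apply_moves(series=[[[0, -1.4, 0], [0, 0, 0]], [[0, 0, 0], [0, 0, 0]], [[0, 0, 0], [0, 0, 0.03]], [[0, 0, 0], [0, 0, 0.05]], [[0, 0, 0], [0, 0, 0.06]], [[0, 0, 0], [0, 0, 0.06]], [[0, 0, 0], [0, 0, 0.05]], [[0, 0, 0], [0, 0, 0.05]], [[0, 0, 0], [0, 0, 0.05]], [[0, 0, 0], [0, 0, 0.05]]])

```text
t: 9.8
tool_pos: [0.5201, -0.0903, 0.2476]
orientation: [1.383, 2.82, -0.002]
force: [-3.4, -3.5, 6.9]
opening: 0.0512
gripper_force: 50.0
```

```bash
python3 - <<'E'
from h import *
plan([*VO,.079],13.8)
E
```

```text
grasp [ 0.5201 -0.0906  0.0806] yang 37.76 tilt [ 0.0002 -0.0018] shift [1.8 1.2 1.6] turn 0.4182 q6 -0.927 t 9.8 op 0.0512 F [-3.39 -3.54  6.87] M [-0.867  0.934  0.405]
```

Request:
apply_moves(series=[[[0, 0, 0], [0, 0, 0.04]], [[0, 0, 0], [0, 0, 0.04]], [[0, 0, 0], [0, 0, 0.04]], [[0, 0, 0], [0, 0, 0.04]], [[0, 0, 0], [0, 0, 0.04]], [[0, 0, 0], [0, 0, 0.04]]])

```text
t: 10.3
tool_pos: [0.5198, -0.0905, 0.2476]
orientation: [1.71, 2.635, -0.003]
force: [-6.6, -5.0, 8.2]
opening: 0.0513
gripper_force: 50.0
```

```bash
python3 - <<'E'
from h import *
plan([*VO,.079],13.8)
E
```

```text
grasp [ 0.5197 -0.0908  0.0806] yang 24.03 tilt [-0.0008 -0.002 ] shift [2.  1.2 1.6] turn 0.1786 q6 -0.687 t 10.3 op 0.0513 F [-6.6  -5.03  8.17] M [-0.99   1.316  0.447]
```

Request:
apply_moves(series=[[[-0.5, -1.9, -1], [0, 0, 0]], [[0, 0, 0], [0, 0, 0.03]], [[0, 0, 0], [0, 0, 0.03]], [[0, 0, 0], [0, 0, 0.03]], [[0, 0, 0], [0, 0, 0.03]]])

```text
t: 10.72
tool_pos: [0.519, -0.0909, 0.2477]
orientation: [1.862, 2.528, 0.001]
force: [6.8, -1.1, -4.4]
opening: 0.0516
gripper_force: 50.0
```

```bash
python3 -c "
from h import *
plan([*VO,.079],13.8)"
```

```text
grasp [ 0.5194 -0.091   0.0807] yang 17.23 tilt [ 0.002  -0.0004] shift [2.2 1.3 1.7] turn 0.0599 q6 -0.572 t 10.7167 op 0.0516 F [ 6.8  -1.06 -4.36] M [-0.507 -0.416  0.331]
```

Request:
apply_moves(series=[[[0, 0, 0], [0, 0, 0.03]], [[0, 0, 0], [0, 0, 0.03]], [[0, 0, 0], [0, 0, 0.03]]])

```text
t: 10.97
tool_pos: [0.5189, -0.0909, 0.2477]
orientation: [1.975, 2.442, 0.001]
force: [5.9, -1.7, -3.8]
opening: 0.0515
gripper_force: 50.0
```

```bash
python3 -c "
from h import *
plan([*VO,.079],13.8)"
```

```text
grasp [ 0.5192 -0.091   0.0807] yang 12.07 tilt [ 0.0015 -0.0004] shift [2.3 1.3 1.7] turn -0.0301 q6 -0.482 t 10.9667 op 0.0515 F [ 5.93 -1.67 -3.83] M [-0.489 -0.24   0.314]
```

Request:
apply_moves(series=[[[0, 0, 0], [0, 0, 0.03]], [[0, 0, 0], [0, 0, 0.03]], [[0, 0, 0], [0, 0, 0.03]]])

```text
t: 11.22
tool_pos: [0.5188, -0.091, 0.2477]
orientation: [2.083, 2.351, 0.001]
force: [4.6, -2.0, -3.6]
opening: 0.0512
gripper_force: 50.0
```

```bash
python3 -c "
from h import *
plan([*VO,.079],13.8)"
```

```text
grasp [ 0.519  -0.091   0.0807] yang 6.92 tilt [ 0.0011 -0.0004] shift [2.4 1.3 1.7] turn -0.1201 q6 -0.392 t 11.2167 op 0.0512 F [ 4.62 -1.98 -3.56] M [-0.422 -0.099  0.382]
```

Request:
apply_moves(series=[[[0, 0, 0], [0, 0, 0.03]], [[0, 0, 0], [0, 0, 0.03]], [[0, 0, 0], [0, 0, 0.03]]])

```text
t: 11.47
tool_pos: [0.5187, -0.091, 0.2477]
orientation: [2.187, 2.255, 0.0]
force: [3.8, -1.6, -1.8]
opening: 0.0512
gripper_force: 50.0
```

```bash
python3 -c "
from h import *
plan([*VO,.079],13.8)"
```

```text
grasp [ 0.5188 -0.0911  0.0807] yang 1.76 tilt [ 0.0007 -0.0004] shift [2.5 1.3 1.7] turn -0.2102 q6 -0.302 t 11.4667 op 0.0512 F [ 3.84 -1.55 -1.84] M [-0.378  0.074  0.371]
```

Request:
apply_moves(series=[[[0, 0, 0], [0, 0, 0.03]], [[0, 0, 0], [0, 0, 0.03]]])

```text
t: 11.63
tool_pos: [0.5186, -0.091, 0.2477]
orientation: [2.253, 2.188, 0.0]
force: [2.0, -2.6, -1.4]
opening: 0.0514
gripper_force: 50.0
```

```bash
python3 -c "
from h import *
plan([*VO,.079],13.8)"
```

```text
grasp [ 0.5187 -0.0911  0.0807] yang -1.68 tilt [ 0.0005 -0.0004] shift [2.6 1.2 1.7] turn -0.2702 q6 -0.242 t 11.6333 op 0.0514 F [ 1.95 -2.61 -1.36] M [-0.393  0.154  0.399]
```

Request:
apply_moves(series=[[[0, 0, 0], [0, 0, 0.03]], [[0, 0, 0], [0, 0, 0.03]]])

```text
t: 11.8
tool_pos: [0.5186, -0.091, 0.2477]
orientation: [2.318, 2.12, -0.0]
force: [1.9, -2.2, -0.5]
opening: 0.0515
gripper_force: 50.0
```

```bash
python3 -c "
from h import *
plan([*VO,.079],13.8)"
```

```text
grasp [ 0.5186 -0.091   0.0807] yang -5.12 tilt [ 0.0002 -0.0003] shift [2.7 1.2 1.7] turn -0.3302 q6 -0.182 t 11.8 op 0.0515 F [ 1.87 -2.17 -0.46] M [-0.353  0.265  0.382]
```

Request:
apply_moves(series=[[[0, 0, 0], [0, 0, 0.03]], [[0, 0, 0], [0, 0, 0.03]]])

```text
t: 11.97
tool_pos: [0.5185, -0.091, 0.2477]
orientation: [2.381, 2.049, -0.0]
force: [0.7, -1.5, -0.9]
opening: 0.0512
gripper_force: 50.0
```

```bash
python3 -c "
from h import *
plan([*VO,.079],13.8)"
```

```text
grasp [ 0.5185 -0.0911  0.0807] yang -8.56 tilt [-0.0001 -0.0003] shift [2.8 1.1 1.7] turn -0.3902 q6 -0.122 t 11.9667 op 0.0512 F [ 0.72 -1.49 -0.87] M [-0.349  0.405  0.419]
```

Request:
apply_moves(series=[[[0, 0, 0], [0, 0, 0.03]], [[0, 0, 0], [0, 0, 0.03]]])

```text
t: 12.13
tool_pos: [0.5184, -0.091, 0.2477]
orientation: [2.441, 1.977, -0.001]
force: [-0.2, -1.2, 0.5]
opening: 0.0512
gripper_force: 50.0
```

```bash
python3 -c "
from h import *
plan([*VO,.079],13.8)"
```

```text
grasp [ 0.5184 -0.091   0.0807] yang -11.99 tilt [-0.0003 -0.0003] shift [2.8 1.1 1.7] turn -0.4501 q6 -0.062 t 12.1333 op 0.0512 F [-0.22 -1.25  0.5 ] M [-0.232  0.475  0.467]
```

Request:
apply_moves(series=[[[0, 0, 0], [0, 0, 0.03]], [[0, 0, 0], [0, 0, 0.03]]])

```text
t: 12.3
tool_pos: [0.5183, -0.091, 0.2477]
orientation: [-2.499, -1.903, 0.001]
force: [0.1, -1.3, 1.2]
opening: 0.0516
gripper_force: 50.0
```

```bash
python3 -c "
from h import *
plan([*VO,.079],13.8)"
```

```text
grasp [ 0.5182 -0.091   0.0807] yang -15.42 tilt [-0.0006 -0.0002] shift [2.9 1.  1.7] turn -0.5101 q6 -0.002 t 12.3 op 0.0516 F [ 0.11 -1.31  1.24] M [-0.255  0.569  0.458]
```

Request:
apply_moves(series=[[[0, 0, 0], [0, 0, 0.03]], [[0, 0, 0], [0, 0, 0.03]]])

```text
t: 12.47
tool_pos: [0.5183, -0.0909, 0.2477]
orientation: [-2.555, -1.827, 0.001]
force: [-1.8, -1.1, 1.1]
opening: 0.0512
gripper_force: 50.0
```

```bash
python3 -c "
from h import *
plan([*VO,.079],13.8)"
```

```text
grasp [ 0.5181 -0.091   0.0807] yang -18.86 tilt [-0.0008 -0.0001] shift [2.9 1.  1.7] turn -0.5701 q6 0.058 t 12.4667 op 0.0512 F [-1.76 -1.07  1.13] M [-0.189  0.635  0.445]
```

Request:
apply_moves(series=[[[0, 0, 0], [0, 0, 0.03]], [[0, 0, 0], [0, 0, 0.03]]])

```text
t: 12.63
tool_pos: [0.5182, -0.0909, 0.2477]
orientation: [-2.609, -1.75, 0.002]
force: [-2.2, -0.9, 2.2]
opening: 0.0517
gripper_force: 50.0
```

```bash
python3 -c "
from h import *
plan([*VO,.079],13.8)"
```

```text
grasp [ 0.518  -0.0909  0.0807] yang -22.3 tilt [-0.0011 -0.0001] shift [3.  0.9 1.7] turn -0.63 q6 0.118 t 12.6333 op 0.0517 F [-2.23 -0.86  2.18] M [-0.109  0.757  0.527]
```

Request:
apply_moves(series=[[[0, 0, 0], [0, 0, 0]], [[0, 0, 0], [0, 0, 0]], [[0, 0, 0], [0, 0, 0]], [[0, 0, 0], [0, 0, 0]], [[0, 0, 0], [0, 0, 0]], [[0, 0, 0], [0, 0, 0]], [[0, 0, -20], [0, 0, 0]], [[0, 0, -35], [0, 0, 0]], [[0, 0, -35], [0, 0, 0]]], claw=0.8)

```text
t: 13.38
tool_pos: [0.5177, -0.0907, 0.3372]
orientation: [-2.606, -1.749, 0.004]
force: [0.4, -0.5, 0.2]
opening: 0.0746
gripper_force: 0.0
```

Request:
apply_moves(series=[[[25, -14, 0], [0, 0, 0]], [[31.5, -17.5, 0], [0, 0, 0]], [[31.5, -17.5, 0], [0, 0, 0]], [[31.5, -17.5, 0], [0, 0, 0]], [[31.5, -17.5, 0], [0, 0, 0]], [[31.5, -17.5, 0], [0, 0, 0]], [[31.5, -17.5, 0], [0, 0, 0]], [[0, 0, 0], [0, 0, 0]], [[0, 0, 0], [0, 0, 0]]])

```text
t: 14.13
tool_pos: [0.4891, 0.1539, 0.3377]
orientation: [-2.605, -1.755, 0.0]
force: [-0.4, 0.1, 0.9]
opening: 0.0743
gripper_force: 0.0
```

```bash
cat > look.py <<'E'
from h import *
import sys
plan([*VO,.079],13.8)
P=[robot.read_camera('top')[0].astype(float) for _ in range(6)];p=np.mean(P,0).astype(np.uint8)
S=10;u0,v0=255,175
cv2.imwrite(sys.argv[1],cv2.resize(p[v0:v0+55,u0:u0+75],None,fx=S,fy=S,interpolation=cv2.INTER_CUBIC));np.save('look.npy',p)
E
python3 look.py pics/look1.png
```

```text
grasp [0.4891 0.1539 0.1707] yang -22.06 tilt [-0. -0.] shift [-213.   119.7   91.7] turn -0.6259 q6 0.59 t 14.1333 op 0.0743 F [-0.39  0.15  0.93] M [-0.077  0.091  0.043]
```

View pics/look1.png

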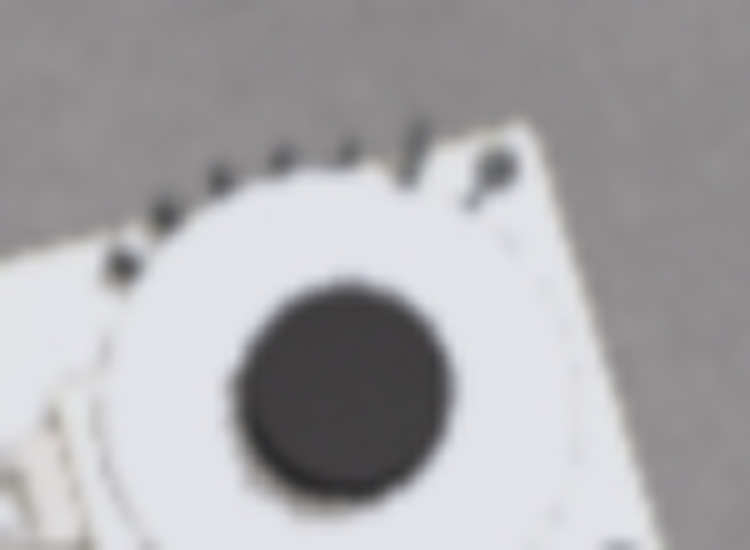

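```bash
cat > ang.py <<'E'
from h import *
from scipy.ndimage import map_coordinates
def unp(u,v,z):
    c=robot.calibration('top');E=c['extrinsics'];d=E[:3,:3].T@np.array([(u-c['cx'])/c['fx'],(v-c['cy'])/c['fy'],1]);o=-E[:3,:3].T@E[:3,3]
    return (o+d*(z-o[2])/d[2])[:2]
def run(p,guess):
    g=cv2.cvtColor(p,cv2.COLOR_BGR2GRAY).astype(float)
    u,v=map(int,proj('top',[.519,-.0895,.087]));m=(g[v-25:v+26,u-25:u+26]<110).astype(np.uint8)
    n,l,s,cc=cv2.connectedComponentsWithStats(m);k=1+np.argmax(s[1:,4]);ax=unp(cc[k][0]+u-25,cc[k][1]+v-25,.08)
    print('axis',ax.round(4))
    for z in(.056,.060):
      for r in(.056,.060,.064,.068,.072,.076):
        t=np.arange(guess-.14,guess+.14,.01);a=.9-t
        X=ax+r*(np.cos(a)[:,None]*VX+np.sin(a)[:,None]*VY)
        uv=np.array([proj('top',[*x,z]) for x in X]);I=map_coordinates(g,[uv[:,1],uv[:,0]],order=3)
        b=np.maximum(np.percentile(I,70)-20-I,0);print(z,r,'min',int(I.min()),'ang',round((t*b).sum()/max(b.sum(),1e-9),3))
if __name__=='__main__':
    run(np.load('top0.npz')['p'],0.);run(np.load('look.npy'),1.46)
E
python3 ang.py
```

```text
axis [ 0.5173 -0.0879]
0.056 0.056 min 209 ang 0.0
0.056 0.06 min 131 ang 0.071
0.056 0.064 min 115 ang 0.075
0.056 0.068 min 118 ang 0.054
0.056 0.072 min 123 ang 0.031
0.056 0.076 min 179 ang 0.028
0.06 0.056 min 207 ang 0.0
0.06 0.06 min 128 ang 0.064
0.06 0.064 min 115 ang 0.07
0.06 0.068 min 119 ang 0.04
0.06 0.072 min 124 ang 0.019
0.06 0.076 min 184 ang 0.015
axis [ 0.5171 -0.0877]
0.056 0.056 min 222 ang 0.0
0.056 0.06 min 177 ang 1.47
0.056 0.064 min 124 ang 1.465
0.056 0.068 min 115 ang 1.46
0.056 0.072 min 107 ang 1.463
0.056 0.076 min 111 ang 1.468
0.06 0.056 min 218 ang 0.0
0.06 0.06 min 160 ang 1.468
0.06 0.064 min 121 ang 1.463
0.06 0.068 min 113 ang 1.455
0.06 0.072 min 106 ang 1.463
0.06 0.076 min 115 ang 1.468
```

```bash
python3 - <<'E'
from ang import *
p=np.load('look.npy');g=cv2.cvtColor(p,cv2.COLOR_BGR2GRAY).astype(float);ax=np.array([.5172,-.0878])
for z in(.03,.045):
  for r in(.060,.064,.068):
    o=[]
    for k in(.25,.5,.75,1.,1.25,1.75):
        t=np.arange(k-.12,k+.12,.01);a=.9-t
        X=ax+r*(np.cos(a)[:,None]*VX+np.sin(a)[:,None]*VY)
        uv=np.array([proj('top',[*x,z]) for x in X]);I=map_coordinates(g,[uv[:,1],uv[:,0]],order=3)
        b=np.maximum(np.percentile(I,60)-12-I,0);o.append((round((t*b).sum()/max(b.sum(),1e-9)-k,3),int(I.min())))
    print(z,r,o)
# vice angle from start plate edges
z=np.load('top0.npz');W=cloud('top',z['d'])
m=(W[...,2]>.012)&(W[...,2]<.1)&(np.hypot(W[...,0]-.507,W[...,1]+.033)<.2);m[:,:200]=0
c=max(cv2.findContours(m.astype(np.uint8),0,1)[0],key=cv2.contourArea)[:,0]
pts=np.array([unp(u,v,.018) for u,v in c]);v=tov(np.c_[pts,np.zeros(len(pts))])
for i,j,val in((0,1,-65),(1,0,-75),(1,0,190)):
    s=v[(abs(v[:,i]-val)<5)]
    s=s[(abs(s[:,j]-(57 if j else 0))<(110 if j else 45))];f=np.polyfit(s[:,j],s[:,i],1);print(val,len(s),f)
E
```

```text
0.03 0.06 [(np.float64(-0.25), 210), (np.float64(-0.5), 222), (np.float64(-0.75), 225), (np.float64(-1.0), 226), (np.float64(-1.25), 226), (np.float64(-1.75), 226)]
0.03 0.064 [(np.float64(0.022), 113), (np.float64(0.016), 162), (np.float64(-0.75), 191), (np.float64(-1.0), 208), (np.float64(-1.25), 219), (np.float64(-1.75), 224)]
0.03 0.068 [(np.float64(0.021), 92), (np.float64(0.026), 84), (np.float64(0.017), 103), (np.float64(-0.004), 127), (np.float64(-0.025), 155), (np.float64(-0.01), 189)]
0.045 0.06 [(np.float64(-0.016), 184), (np.float64(-0.5), 208), (np.float64(-0.75), 214), (np.float64(-1.0), 218), (np.float64(-1.25), 223), (np.float64(-1.75), 225)]
0.045 0.064 [(np.float64(-0.018), 92), (np.float64(-0.013), 110), (np.float64(-0.018), 131), (np.float64(-0.031), 149), (np.float64(-0.05), 171), (np.float64(-0.007), 196)]
0.045 0.068 [(np.float64(-0.016), 112), (np.float64(-0.006), 87), (np.float64(-0.006), 94), (np.float64(-0.01), 100), (np.float64(-0.013), 108), (np.float64(-0.003), 161)]
-65 84 [ 1.17160467e-03 -6.41315260e+01]
-75 33 [-3.94656643e-03 -7.32226896e+01]
190 33 [4.33246659e-03 1.88566831e+02]
```

The pointer's tip is at (420,130) and its root at (408,180), right beside the sixth rib. I measure about 1.465–1.47 rad, with ribs 1–5 at (122,265), (165,215), (220,180), (283,158) and (347,152).

Torque stays near 0.36 N m until about 1.1 rad, then climbs to 0.53 at 1.45. That puts contact between ribs 4 and 5, so the target is rib 6 (1.5), about 0.03 further.

```bash
python3 - <<'E'
from h import *
plan([.5185,-.0908,.0812],-22.3)
E
```

```text
grasp [0.4899 0.151  0.1707] yang -22.4 tilt [ 0.     -0.0002] shift [-212.6  118.6   89.6] turn -0.0017 q6 0.59 t 14.4333 op 0.0742 F [ 0.53 -0.65  0.58] M [-0.047  0.051  0.013]
```

Request:
apply_moves(series=[[[-20, 11, 0], [0, 0, 0]], [[-32, 18, 0], [0, 0, 0]], [[-32, 18, 0], [0, 0, 0]], [[-32, 18, 0], [0, 0, 0]], [[-32, 18, 0], [0, 0, 0]], [[-32, 18, 0], [0, 0, 0]], [[-22, 12, 0], [0, 0, 0]], [[-10.6, 5.6, 0], [0, 0, 0]], [[0, 0, 0], [0, 0, 0]], [[0, 0, 0], [0, 0, 0]]])

```text
t: 15.27
tool_pos: [0.5185, -0.0902, 0.3376]
orientation: [-2.611, -1.747, -0.0]
force: [-0.8, 0.4, -0.3]
opening: 0.0744
gripper_force: 0.0
```

```bash
python3 - <<'E'
from h import *
plan([.5185,-.0908,.0812],-22.3)
E
```

```text
grasp [ 0.5184 -0.09    0.1706] yang -22.43 tilt [-0.0003  0.0006] shift [-0.7  0.4 89.4] turn -0.0023 q6 0.122 t 15.2667 op 0.0744 F [-0.78  0.41 -0.33] M [-0.053  0.091  0.037]
```

Request:
apply_moves(series=[[[-0.7, 0.4, 20], [0, 0, 0]], [[0, 0, 30], [0, 0, 0]], [[0, 0, 25], [0, 0, 0]], [[0, 0, 14], [0, 0, 0]], [[0, 0, 0], [0, 0, 0]], [[0, 0, 0], [0, 0, 0]]])

```text
t: 15.77
tool_pos: [0.5184, -0.089, 0.2482]
orientation: [-2.606, -1.751, 0.002]
force: [0.5, 0.1, -0.2]
opening: 0.0746
gripper_force: 0.0
```

Request:
apply_moves(series=[[[0, 0, 0], [0, 0, 0]], [[0, 0, 0], [0, 0, 0]], [[0, 0, 0], [0, 0, 0]], [[0, 0, 0], [0, 0, 0]], [[0, 0, 0], [0, 0, 0]], [[0, 0, 0], [0, 0, 0]], [[0, 0, 0], [0, 0, 0]]], claw=0.4, newtons=50)

```text
t: 16.35
tool_pos: [0.5186, -0.09, 0.2498]
orientation: [-2.608, -1.75, 0.0]
force: [-6.3, 3.2, 8.1]
opening: 0.0509
gripper_force: 50.0
```

```bash
python3 - <<'E'
from h import *
plan([.5185,-.0908,.0812],-22.3)
E
```

```text
grasp [ 0.5185 -0.0899  0.0828] yang -22.29 tilt [-0.0007  0.0007] shift [-0.8  0.4  1.6] turn 0.0002 q6 0.119 t 16.35 op 0.0509 F [-6.28  3.22  8.07] M [0.554 1.374 0.075]
```

Request:
apply_moves(series=[[[0, 0, 0], [0, 0, 0.012]], [[0, 0, 0], [0, 0, 0.012]], [[0, 0, 0], [0, 0, 0.011]], [[0, 0, 0], [0, 0, 0]], [[0, 0, 0], [0, 0, 0]]])

```text
t: 16.77
tool_pos: [0.5186, -0.09, 0.2498]
orientation: [-2.638, -1.704, 0.001]
force: [-7.2, 2.4, 9.2]
opening: 0.0513
gripper_force: 50.0
```

```bash
python3 - <<'E'
from h import *
plan([.5185,-.0908,.0812],-22.3)
E
```

```text
grasp [ 0.5184 -0.0899  0.0828] yang -24.27 tilt [-0.0009  0.0006] shift [-0.8  0.4  1.6] turn -0.0344 q6 0.154 t 16.7667 op 0.0513 F [-7.18  2.35  9.18] M [0.519 1.352 0.298]
```

Request:
apply_moves(series=[[[0, 0, 0], [0, 0, 0.01]], [[0, 0, 0], [0, 0, 0.01]], [[0, 0, 0], [0, 0, 0]], [[0, 0, 0], [0, 0, 0]]])

```text
t: 17.1
tool_pos: [0.5186, -0.09, 0.2498]
orientation: [-2.655, -1.678, 0.001]
force: [-7.2, 2.4, 9.7]
opening: 0.051
gripper_force: 50.0
```

```bash
python3 - <<'E'
from h import *
plan([.5185,-.0908,.0812],-22.3)
E
```

```text
grasp [ 0.5184 -0.0899  0.0828] yang -25.41 tilt [-0.0009  0.0006] shift [-0.8  0.5  1.6] turn -0.0543 q6 0.174 t 17.1 op 0.051 F [-7.19  2.44  9.68] M [0.527 1.359 0.365]
```

Request:
apply_moves(series=[[[0, 0, 0], [0, 0, 0.01]], [[0, 0, 0], [0, 0, 0.01]], [[0, 0, 0], [0, 0, 0]], [[0, 0, 0], [0, 0, 0]]])

```text
t: 17.43
tool_pos: [0.5186, -0.09, 0.2498]
orientation: [-2.671, -1.651, 0.001]
force: [-6.6, 3.1, 7.7]
opening: 0.0511
gripper_force: 50.0
```

```bash
python3 - <<'E'
from h import *
plan([.5185,-.0908,.0812],-22.3)
E
```

```text
grasp [ 0.5184 -0.0899  0.0828] yang -26.55 tilt [-0.0009  0.0006] shift [-0.8  0.5  1.6] turn -0.0743 q6 0.194 t 17.4333 op 0.0511 F [-6.59  3.06  7.7 ] M [0.572 1.377 0.337]
```

Request:
apply_moves(series=[[[0, 0, 0], [0, 0, 0]], [[0, 0, 0], [0, 0, 0]], [[0, 0, 0], [0, 0, 0]], [[0, 0, 0], [0, 0, 0]], [[0, 0, 0], [0, 0, 0]], [[0, 0, 0], [0, 0, 0]], [[0, 0, -20], [0, 0, 0]], [[0, 0, -35], [0, 0, 0]], [[0, 0, -35], [0, 0, 0]]], claw=0.8)

```text
t: 18.18
tool_pos: [0.518, -0.0901, 0.3381]
orientation: [-2.67, -1.649, 0.004]
force: [1.2, -1.0, 0.6]
opening: 0.0744
gripper_force: 0.0
```

Request:
apply_moves(series=[[[25, -16, 0], [0, 0, 0]], [[31, -20, 0], [0, 0, 0]], [[31, -20, 0], [0, 0, 0]], [[31, -20, 0], [0, 0, 0]], [[31, -20, 0], [0, 0, 0]], [[31, -20, 0], [0, 0, 0]], [[31, -20, 0], [0, 0, 0]], [[0, 0, 0], [0, 0, 0]], [[0, 0, 0], [0, 0, 0]]])

```text
t: 18.93
tool_pos: [0.4911, 0.161, 0.3387]
orientation: [-2.669, -1.656, 0.0]
force: [0.4, -0.2, 0.6]
opening: 0.0741
gripper_force: 0.0
```

```bash
cp look.npy look1.npy; python3 look.py pics/look2.png; python3 -c "
from ang import *
run(np.load('look.npy'),1.48);run(np.load('look1.npy'),1.48)"
```

```text
grasp [0.4911 0.161  0.1717] yang -26.36 tilt [-0.0001 -0.0001] shift [-210.7  136.7   92.7] turn -0.7009 q6 0.678 t 18.9333 op 0.0741 F [ 0.37 -0.21  0.57] M [0.001 0.113 0.023]
axis [ 0.5172 -0.0878]
0.056 0.056 min 223 ang 0.0
0.056 0.06 min 182 ang 1.543
0.056 0.064 min 119 ang 1.525
0.056 0.068 min 109 ang 1.514
0.056 0.072 min 106 ang 1.516
0.056 0.076 min 116 ang 1.531
0.06 0.056 min 220 ang 0.0
0.06 0.06 min 164 ang 1.535
0.06 0.064 min 114 ang 1.524
0.06 0.068 min 108 ang 1.519
0.06 0.072 min 107 ang 1.516
0.06 0.076 min 119 ang 1.54
axis [ 0.5171 -0.0877]
0.056 0.056 min 222 ang 0.0
0.056 0.06 min 177 ang 1.47
0.056 0.064 min 124 ang 1.462
0.056 0.068 min 115 ang 1.433
0.056 0.072 min 107 ang 1.441
0.056 0.076 min 111 ang 1.468
0.06 0.056 min 218 ang 0.0
0.06 0.06 min 160 ang 1.468
0.06 0.064 min 121 ang 1.448
0.06 0.068 min 113 ang 1.432
0.06 0.072 min 106 ang 1.445
0.06 0.076 min 115 ang 1.468
```

View pics/look2.png

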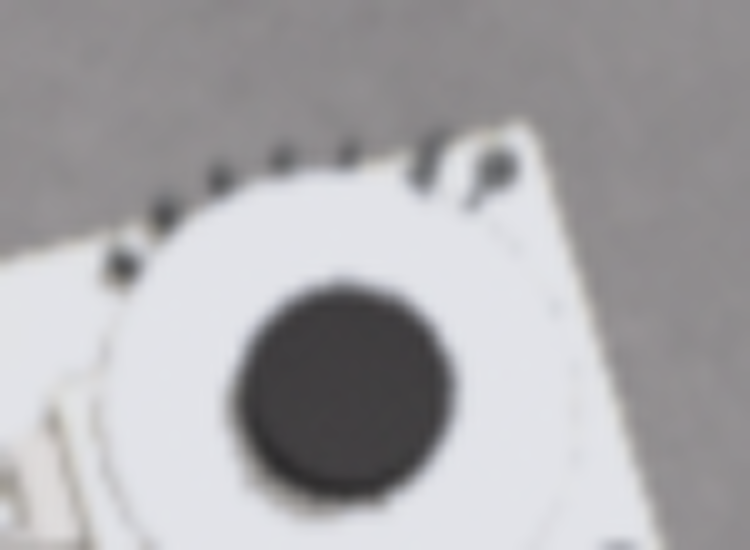

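```bash
python3 - <<'E'
from ang import *
G=lambda p:cv2.cvtColor(p,cv2.COLOR_BGR2GRAY).astype(float)
g0=G(np.load('top0.npz')['p']);g1=G(np.load('look1.npy'));g2=G(np.load('look.npy'));ax=np.array([.5172,-.0878])
for nm,bg,g,gs in(('start',g2,g0,.03),('l1',g0,g1,1.47),('l2',g0,g2,1.53)):
  D=bg-g
  for z in(.038,.050,.056,.060):
    o=[]
    for r in(.062,.066,.070,.074):
        t=np.arange(gs-.16,gs+.16,.005);a=.9-t
        X=ax+r*(np.cos(a)[:,None]*VX+np.sin(a)[:,None]*VY)
        uv=np.array([proj('top',[*x,z]) for x in X]);I=map_coordinates(D,[uv[:,1],uv[:,0]],order=1)
        b=np.maximum(I-I.max()*.4,0);o.append((round(float((t*b).sum()/b.sum()),3),int(I.max())))
    print(nm,z,o)
E
```

```text
start 0.038 [(0.104, 96), (0.091, 98), (0.08, 103), (0.062, 88)]
start 0.05 [(0.069, 101), (0.059, 100), (0.047, 103), (0.029, 82)]
start 0.056 [(0.052, 101), (0.046, 101), (0.033, 101), (0.017, 78)]
start 0.06 [(0.04, 102), (0.036, 102), (0.026, 102), (0.01, 76)]
l1 0.038 [(1.471, 11), (1.458, 46), (1.449, 54), (1.464, 32)]
l1 0.05 [(1.458, 40), (1.439, 53), (1.455, 40), (1.47, 26)]
l1 0.056 [(1.447, 47), (1.441, 54), (1.457, 31), (1.471, 23)]
l1 0.06 [(1.439, 51), (1.443, 49), (1.459, 29), (1.471, 22)]Traceback (most recent call last):
  File "<stdin>", line 11, in <module>
  File "h.py", line 8, in proj
    c=robot.calibration(n);E=c['extrinsics'];q=E[:3,:3]@np.array(X)+E[:3,3]
ValueError: time passes only in moves, steps and waits
```

```bash
cat > fit.py <<'E'
import h
from h import *
from scipy.optimize import minimize
C=robot.calibration('top');E=C['extrinsics']
def pr(X):
    q=X@E[:3,:3].T+E[:3,3];return np.c_[q[:,0]/q[:,2]*C['fx']+C['cx'],q[:,1]/q[:,2]*C['fy']+C['cy']]
G=lambda p:cv2.cvtColor(p,cv2.COLOR_BGR2GRAY).astype(np.float32)
u0,v0=283,183;S=8
cut=lambda g:g[v0:v0+16,u0:u0+22]
bg=cut(G(np.load('top0.npz')['p']))
def box(ax,th,r0,r1,zl,zh,w=.0025):
    a=.9-th;e=np.cos(a)*VX+np.sin(a)*VY;n=np.array([-e[1],e[0]])
    P=np.array([[*(ax+r*e+s*n),z] for r in(r0,r1) for s in(-w,w) for z in(zl,zh)])
    return ((pr(P)-[u0,v0]+.5)*S*16).astype(np.int32)
def render(ax,th,r0,zt,col,sg,r1=.0765):
    m=np.zeros((16*S,22*S),np.float32)
    for b in(box(ax,th,r0,r1,zt-.003,zt),box(ax,th,.0715,r1,.038,zt)):
        cv2.fillConvexPoly(m,cv2.convexHull(b),1.,shift=4)
    m=cv2.resize(cv2.GaussianBlur(m,(0,0),sg*S),(22,16),interpolation=cv2.INTER_AREA);return bg*(1-m)+col*m
def fit(files,ax):
    I=[cut(G(np.load(f))) for f in files];n=len(I)
    def c(p):return sum(((render(ax,p[4+i],p[0]/1e3,p[1]/1e3,p[2]*10,max(p[3],.2))-I[i])**2).mean() for i in range(n))
    best=min((minimize(c,[60,z,7,.7]+[t]*n,method='Nelder-Mead',options=dict(maxiter=900,initial_simplex=None)) for z in(56,60) for t in(1.46,1.52)),key=lambda r:r.fun)
    return best.x.round(3),round(best.fun,1)
if __name__=='__main__':
    for ax in([.5172,-.0878],[.5192,-.0884]):
        for f in('look1.npy','look.npy'):print(ax,f,fit([f],np.array(ax)))
E
python3 fit.py
```

```text
[0.5172, -0.0878] look1.npy (array([60.114, 61.635, 11.051,  0.718,  1.45 ]), np.float64(11.9))
[0.5172, -0.0878] look.npy (array([62.926, 52.763, 10.051,  0.595,  1.535]), np.float64(10.1))
[0.5192, -0.0884] look1.npy (array([60.777, 49.954, 10.746,  0.727,  1.455]), np.float64(11.7))
[0.5192, -0.0884] look.npy (array([62.085, 46.813,  9.818,  0.606,  1.538]), np.float64(9.6))
```

The pointer root is now at (423,190) and the tip at (433,135), just past rib 6 at about (412,170). The fit gives 1.535, so I'll ease it back about 0.035.

```bash
python3 - <<'E'
from h import *
plan([.5188,-.0905,.0815],-26.5)
E
```

```text
grasp [0.4919 0.158  0.1717] yang -26.7 tilt [-0.0001 -0.0002] shift [-209.9  135.7   90.2] turn -0.0034 q6 0.678 t 19.2333 op 0.0744 F [ 0.   -0.1  -0.16] M [-0.07   0.042 -0.023]
```

Request:
apply_moves(series=[[[-20, 13, 0], [0, 0, 0]], [[-32, 20.7, 0], [0, 0, 0]], [[-32, 20.7, 0], [0, 0, 0]], [[-32, 20.7, 0], [0, 0, 0]], [[-32, 20.7, 0], [0, 0, 0]], [[-32, 20.7, 0], [0, 0, 0]], [[-20, 13, 0], [0, 0, 0]], [[-9.9, 6.2, 0], [0, 0, 0]], [[0, 0, 0], [0, 0, 0]], [[0, 0, 0], [0, 0, 0]]])

```text
t: 20.07
tool_pos: [0.5188, -0.0897, 0.3386]
orientation: [-2.674, -1.648, -0.0]
force: [-0.2, 0.1, 0.6]
opening: 0.0744
gripper_force: 0.0
```

```bash
python3 - <<'E'
from h import *
plan([.5185,-.0908,.0805],-26.5)
E
```

```text
grasp [ 0.5188 -0.0896  0.1716] yang -26.71 tilt [-0.0004  0.0006] shift [-1.2  0.4 91.1] turn -0.0037 q6 0.197 t 20.0667 op 0.0744 F [-0.24  0.14  0.61] M [-0.075  0.118  0.002]
```

Request:
apply_moves(series=[[[-0.6, -0.8, 20], [0, 0, 0]], [[0, 0, 30], [0, 0, 0]], [[0, 0, 25], [0, 0, 0]], [[0, 0, 14], [0, 0, 0]], [[0, 0, 0], [0, 0, 0]], [[0, 0, 0], [0, 0, 0]]])

```text
t: 20.57
tool_pos: [0.5176, -0.0879, 0.2492]
orientation: [-2.67, -1.652, 0.002]
force: [-0.5, 0.2, 0.4]
opening: 0.0744
gripper_force: 0.0
```

Request:
apply_moves(series=[[[0, 0, 0], [0, 0, 0]], [[0, 0, 0], [0, 0, 0]], [[0, 0, 0], [0, 0, 0]], [[0, 0, 0], [0, 0, 0]], [[0, 0, 0], [0, 0, 0]], [[0, 0, 0], [0, 0, 0]], [[0, 0, 0], [0, 0, 0]]], claw=0.4, newtons=50)

```text
t: 21.15
tool_pos: [0.5184, -0.0893, 0.251]
orientation: [2.672, 1.651, 0.002]
force: [-1.9, 1.8, 5.6]
opening: 0.0514
gripper_force: 50.0
```

```bash
python3 - <<'E'
from h import *
plan([.5185,-.0908,.0812],-26.5)
E
```

```text
grasp [ 0.5186 -0.0893  0.084 ] yang -26.6 tilt [0.0013 0.0001] shift [-1.4  0.6  2.8] turn -0.0017 q6 0.196 t 21.15 op 0.0514 F [-1.92  1.76  5.64] M [0.258 0.611 0.033]
```

Request:
apply_moves(series=[[[0, 0, 0], [0, 0, -0.012]], [[0, 0, 0], [0, 0, -0.012]], [[0, 0, 0], [0, 0, -0.012]], [[0, 0, 0], [0, 0, 0]], [[0, 0, 0], [0, 0, 0]]])

```text
t: 21.57
tool_pos: [0.5184, -0.0894, 0.251]
orientation: [2.642, 1.699, 0.002]
force: [-1.9, 1.8, 6.4]
opening: 0.0511
gripper_force: 50.0
```

```bash
python3 - <<'E'
from h import *
plan([.5185,-.0908,.0812],-26.5)
E
```

```text
grasp [ 0.5186 -0.0893  0.084 ] yang -24.52 tilt [0.0014 0.    ] shift [-1.4  0.5  2.8] turn 0.0345 q6 0.16 t 21.5667 op 0.0511 F [-1.92  1.79  6.41] M [0.278 0.541 0.035]
```

Request:
apply_moves(series=[[[0, 0, 0], [0, 0, 0]], [[0, 0, 0], [0, 0, 0]], [[0, 0, 0], [0, 0, 0]], [[0, 0, 0], [0, 0, 0]], [[0, 0, 0], [0, 0, 0]], [[0, 0, 0], [0, 0, 0]], [[0, 0, -20], [0, 0, 0]], [[0, 0, -35], [0, 0, 0]], [[0, 0, -35], [0, 0, 0]]], claw=0.8)

```text
t: 22.32
tool_pos: [0.5172, -0.0892, 0.3391]
orientation: [-2.64, -1.697, 0.004]
force: [0.4, 0.1, 1.0]
opening: 0.0744
gripper_force: 0.0
```

Request:
apply_moves(series=[[[25, -16, 0], [0, 0, 0]], [[31, -20, 0], [0, 0, 0]], [[31, -20, 0], [0, 0, 0]], [[31, -20, 0], [0, 0, 0]], [[31, -20, 0], [0, 0, 0]], [[31, -20, 0], [0, 0, 0]], [[31, -20, 0], [0, 0, 0]], [[0, 0, 0], [0, 0, 0]], [[0, 0, 0], [0, 0, 0]]])

```text
t: 23.07
tool_pos: [0.4814, 0.1607, 0.3397]
orientation: [2.639, 1.704, -0.0]
force: [0.1, -0.4, 0.4]
opening: 0.074
gripper_force: 0.0
```

```bash
cp look.npy look2.npy; python3 look.py pics/look3.png; python3 fit.py; python3 - <<'E'
from h import *
q,d=robot.read_camera('side');u,v=map(int,proj('side',[.505,-.03,.05]))
b=cv2.resize(q[v-45:v+45,u-60:u+60],(560,420),interpolation=cv2.INTER_CUBIC);a=cv2.imread('pics/look3.png')[:420,:230+300]
cv2.imwrite('pics/fin.png',cv2.resize(np.hstack([a[:,100:],cv2.resize(b,(370,420))]),(800,420)))
E
```

```text
grasp [0.4813 0.1607 0.1727] yang -24.3 tilt [-0.0001 -0.0001] shift [-211.2  137.8   93.7] turn -0.6649 q6 0.645 t 23.0667 op 0.074 F [ 0.13 -0.41  0.4 ] M [-0.076  0.075  0.059]
[0.5172, -0.0878] look1.npy (array([60.114, 61.635, 11.051,  0.718,  1.45 ]), np.float64(11.9))
[0.5172, -0.0878] look.npy (array([88.853, 14.335, 12.229,  0.718,  1.503]), np.float64(15.4))
[0.5192, -0.0884] look1.npy (array([60.777, 49.954, 10.746,  0.727,  1.455]), np.float64(11.7))
[0.5192, -0.0884] look.npy (array([94.618,  3.016, 12.748,  0.683,  1.514]), np.float64(14.8))
```

View pics/fin.png

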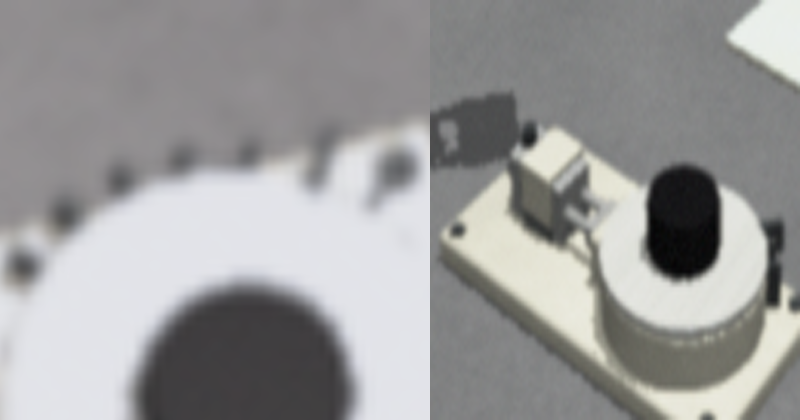

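The pointer now covers rib 6 at (318,160) in the left half, with a fit of about 1.50 that agrees with the tool's measured turn. On the right, the block stands upright at (550,170), nipped between pad and stop. The arm is clear, so I'm handing in.

```bash
python3 -c "
from plant import robot
print(robot.close_job())"
```

```text
the job is handed in; nothing more can be done
None
```

Job handed in at about 23 s: the wax block stands upright in the vice, nipped at an estimated 10 N. Torque showed contact at about 1.1 rad, and the pointer is on the sixth rib (about 1.50 rad) after a 0.035 rad ease-back from about 1.535; no verdict came back.

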